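# Free two bath bombs jammed at a dispenser's mouth and serve one

## Robot

A 6-joint arm with a two-finger parallel gripper is mounted at the origin on the work surface. World frame = base frame: x ahead of the robot, y to its left, z up, the work surface at z = 0. Lengths are in mm, angles in degrees, forces in N, time in s.
With the tool pointing down it reaches from about 375 to 925 mm from the base axis. Payload 5.7 kg.
Tool frame: the origin (TCP) lies midway between the tips of the shut fingers; the grasp point (between the pads) lies 19 mm behind it; z points along the fingers, y is the line along which they close (so a half turn about z gives the same grasp; the last joint's range is limited). The gripper opens to 88 mm and grips with 3 to 60 N. Pads are 20 mm wide; open, the fingers measure 115 mm over their backs; the gripper's body (75 mm by 178 mm) begins 61 mm behind the grasp point.
Start: joints at [64.452, 20.558, 86.54, -0, 72.909, -6.595], TCP at [194.871, 567.439, 222.623] pointing down, gripper open.
Joint ranges: [-170.27, 170.27], [-57.76, 135], [12.27, 136.19], [-55.21, 235.2], [11.17, 155.16], [-170.74, 170.74]. Speed limits (degrees/s): [136.94, 136.94, 180, 180, 180, 180].

## Interface

Orientations are given as [roll, pitch, yaw] about the fixed x, y, z axes, in that order (R = Rz(yaw) Ry(pitch) Rx(roll)).
In Python, from plant import monitor, snapshot, camera_model, job gives the robot as it stands.
- The arm moves only by the tool send_rows, never from a script. Its argument "series" is one flat list of numbers, 4 for each row, row after row: the shift along the world's x, y, z in mm, then the turn about the world's z in degrees. In form: [tx, ty, tz, yaw, tx, ty, tz, yaw, ...]. A call has 1 to 20 rows; each row is the pose to reach, as a shift and turn from the pose commanded when the call began; what a row does not reach only later rows make up. A row lasts 1/12 s, in which the tool goes at most 41.7 mm and 7.16 degrees, less where a joint would pass 70% of its speed; a pose out of reach is approached as far as the arm can. A call with a gripper value outside its range is refused whole. "grip" is the opening, from 0 (shut) to 1 (fully open), set as the call begins (left out, the last holds). The fingers move at their own pace and stop on an object; "squeeze" is the grip in N (left out, the last holds). Time passes only in rows, so rows that repeat a pose let the fingers close. It gives the time, the measured TCP pose, the force, the opening and the grip force at its end, in the units of the state.
- monitor.get_obs(): the state, without advancing time (a new reading comes with each control period).
- snapshot(name): name is "side" or "top"; returns (picture, depth): 384x512x3 uint8, blue, green, red; 384x512 float32, mm along the optical axis (not along the pixel's ray), 0 where there is no reading.
- camera_model(name): a dict with "fx", "fy", "cx", "cy" (pixels), "D" ([k1, k2, p1, p2, k3] as OpenCV has them; the pictures are not rectified), "rvec" (rotation vector, rad) and "tvec" (3), from world to camera coordinates, as OpenCV has them. Camera axes: x right, y down, z forward; pixel columns grow to the right and rows downward; lengths in mm; the calibration is good to about 2 mm. A picture is of the moment at which its call begins. camera_model takes no time and is no camera call.
- job.hand_in(): hands the job in; it is judged then, once.
The state is a dict: "t": time; "joint_pos": joint angles; "dq": joint speeds; "effort": joint torques, N m; "ee_pos": TCP position; "tool_rot": TCP orientation; "ft_force": force on the tool from outside, world axes, zero at the start; "wrist_torque": the same for the moment, N m; "width": opening from 0.0 (shut) to 1.0 (fully open); "finger_force": force on a finger pad.
Only numpy, scipy, OpenCV 4.12 (cv2) and the standard library are available. Lean on these libraries where they do the work, as an engineer would, in place of code of your own. Each camera call takes 0.05 s, during which the arm holds its last target. There are 200 camera calls.

## Task

Two bath bombs are jammed side by side at the mouth of the sloping dispenser. Reach in under its shelf and nudge either one back up until it rolls over the crest into the hollow at the back, so that the other rolls down into the tray by itself; then take that one from the tray and set it in the white bowl without dropping it from a height. The first one stays waiting in that hollow; do not knock or shift anything else.

Things in the scene. Friction and masses are not known exactly. Their poses are not given: they have to be found in the camera images.
- dispenser: fixed bath-bomb dispenser of black and clear acrylic, 290 mm long, 172 wide, 210 high. Origin on the table under the middle of its mouth; +x runs up the ramp (away from the robot), z up; all coordinates below are in this frame, mm. Its floor slopes, rising 7 degrees towards +x as far as the crest; at x = 0 it is 30 mm above the table. Upper part a lane, lower part an open tray
- mouth (a point): floor point in the middle of the mouth (x 0, y 0, z 30). Here a lip 14 mm high, x -6 to 0, crosses the lane, with a gap 84 mm wide (y -42 to 42) that passes one ball at a time. The lane behind it (x 0 to 101) is 126 mm wide between clear walls 46 mm high
- crest (a point): middle of the crest of the lane floor (x 48, y 0, z 36), which runs straight across it. Behind it the floor falls 8 degrees towards the upright clear back stop (face at x = 101), making a hollow: a ball whose centre has passed the crest rolls into it and stays against the stop, ball centre at about x = 71, z = 63
- tray_rest (a point): about where the centre of a ball comes to rest in the tray (x -104, y 0, z 47; up to 25 mm to either side). The tray, x -6 to -135, is 160 mm wide inside, rims 24 mm high; its front rim is a shallow V pointing to -x that brings the ball near the middle. There is room for fingers on the ball's +y and -y sides, from above
- shelf_edge (a point): middle of the lower front edge of a clear level shelf over the lane: it covers x 38 to 154, y -85 to 85, z 190 to 198, on clear cheeks with inner faces at y = +-70 (x 40 to 145). An upright hand strikes it; a hand leaning back to -x by 25 to 40 degrees, fingers pointing down and to +x, reaches under it
- ball_a_center (a point): centre of one bath bomb: a hard off-white ball 60 mm in diameter, about 150 g. At the start jammed behind the lip on the +y side, centre about x = 18, y = 30, z = 62 mm in the dispenser's frame; 5 mm or less from the lane wall and touching the other ball. Either ball may be the one nudged back; pushed on its front, at or below mid height, it needs only a few newtons and goes over the crest after some 35 mm; pushed high it binds
- ball_b_center (a point): centre of the other bath bomb, the same, on the -y side (y = -30 mm in the dispenser's frame)
- bowl: loose white ceramic bowl, 500 g, rim 160 mm across, 45 mm high, wall 4 mm; origin at the centre of its underside. A ball in it rests at the middle, centre about 35 mm above the table. It stands left or right of the dispenser
- tub: bystander: white round cream tub, 100 mm across, 60 mm high, origin under its centre; on the other side of the dispenser from the bowl
- lotion: bystander: white bottle, 48 mm across, 110 mm high, origin under its centre
- perfume: bystander: glass bottle, 54 mm across, 90 mm high, origin under its centre
- shelf_jar: bystander: jar 52 mm across, 50 mm high, on the dispenser's shelf; origin under its centre
- shelf_bottle: bystander: glass bottle 40 mm across, 85 mm high, on the dispenser's shelf; origin under its centre
Things that resemble listed ones, but are neither listed nor needed, are in the scene too. Of the things that look like the bowl, take the one that is farthest from the robot's base at the start.

How it is judged:
By the outcome, as a careful person would: the job done as asked, in the order asked, and still so for the second after the job is handed in, with the robot touching nothing.
It also fails if it takes over 58 s, if anything falls off the work surface, if the arm or the gripper's body presses on something with over 40 N, if the wrist force passes 120 N, or if a joint passes its speed limit or range.

## Working session

There is one attempt and no reset: what is moved stays moved. The work goes in short steps, Python scripts to look and compute and a tool call to move; the robot and the scene stay as the last step left them, time stands still between calls to the robot, and variables do not carry over. Pictures are saved under pics/ and viewed, at most 10 in all, crops included, and the job is handed in when it is done.

Besides the shell and the picture viewer there is one more tool, called after ">>>" as name(argument=value, ...), one argument or row to a line, values as JSON. send_rows: Moves the arm, as the interface text tells. Its arguments: {"type":"object","properties":{"series":{"type":"array"},"grip":{"type":"number"},"squeeze":{"type":"number"}},"required":["series"]}

```bash
mkdir -p pics
cat > h.py <<'E'
import numpy as np, cv2
from plant import monitor, snapshot, camera_model, job
def cam(n):
    c=camera_model(n); K=np.array([[c['fx'],0,c['cx']],[0,c['fy'],c['cy']],[0,0,1.]])
    return K,np.array(c['D'],float),cv2.Rodrigues(np.array(c['rvec'],float))[0],np.array(c['tvec'],float).ravel()
def ray(n,uv):
    K,D,R,t=cam(n); p=cv2.undistortPoints(np.array(uv,float).reshape(-1,1,2),K,D).reshape(-1,2)
    return -R.T@t,np.c_[p,np.ones(len(p))]@R      # depth-1 directions in world
def atz(n,uv,z):
    o,d=ray(n,uv); return o+d*((z-o[2])/d[:,2])[:,None]
def proj(n,P):
    K,D,R,t=cam(n); return cv2.projectPoints(np.array(P,float).reshape(-1,1,3),cv2.Rodrigues(R)[0],t,K,D)[0].reshape(-1,2)
def atdepth(n,uv,dep):
    o,d=ray(n,uv); return o+d*np.array([dep[int(v),int(u)] for u,v in uv])[:,None]
E
python3 - <<'E'
from h import *
for n in("top","side"):
    p,d=snapshot(n); cv2.imwrite(f"pics/{n}0.png",cv2.resize(p,(800,600),interpolation=cv2.INTER_CUBIC)); np.save(f"{n}0d.npy",d); cv2.imwrite(f"{n}0raw.png",p)
    K,D,R,t=cam(n); print(n,-R.T@t,R[2],K[0,0])
print(monitor.get_obs())
E
```

```text
top [ 369.8997032    18.63763959 1210.53778151] [ 0.08706965 -0.02393851 -0.99591457] 347.12056880726294
side [   36.1052821  -1116.56495971  1287.19101264] [ 0.25353914  0.67882224 -0.68914314] 493.95732416724206
{'t': 0.1, 'joint_pos': array([ 6.44522780e+01,  2.05950765e+01,  8.65916567e+01, -1.05851852e-03,
        7.29072987e+01, -6.59479099e+00]), 'dq': array([ 0.10586942, -0.12161782, -0.12262196,  0.07704133, -0.08859279,
       -0.0223635 ]), 'effort': array([ 9.63830053e-05, -5.16358495e+01, -2.71406186e+01,  6.76972512e-02,
        2.76709761e-02, -1.41599193e-05]), 'ee_pos': array([194.62520075, 566.91489875, 221.88796067]), 'tool_rot': array([-1.79906474e+02, -9.79469729e-03,  1.61047373e+02]), 'ft_force': array([ 0.88614602,  0.69863427, -0.51230641]), 'wrist_torque': array([0.0124413 , 0.01679931, 0.04055652]), 'finger_force': 0.0, 'width': 0.9997440207738827}
```

View pics/top0.png

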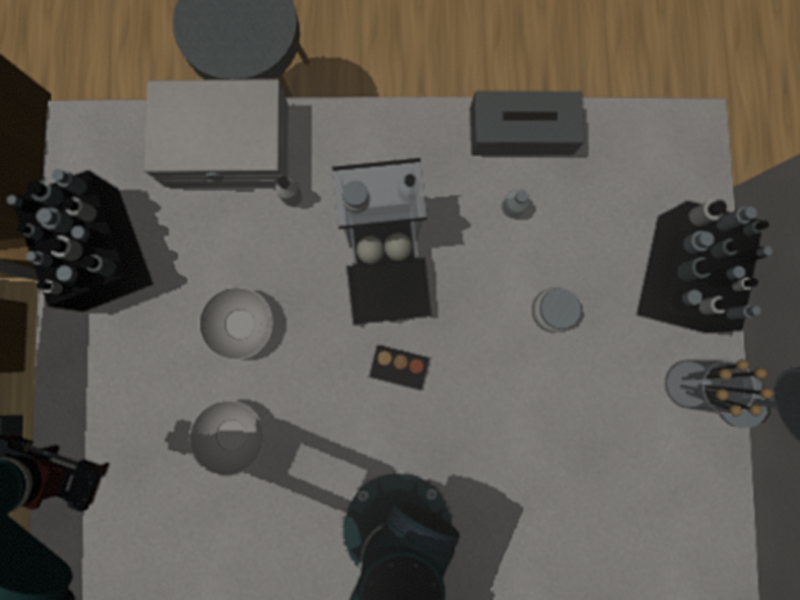

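View pics/side0.png

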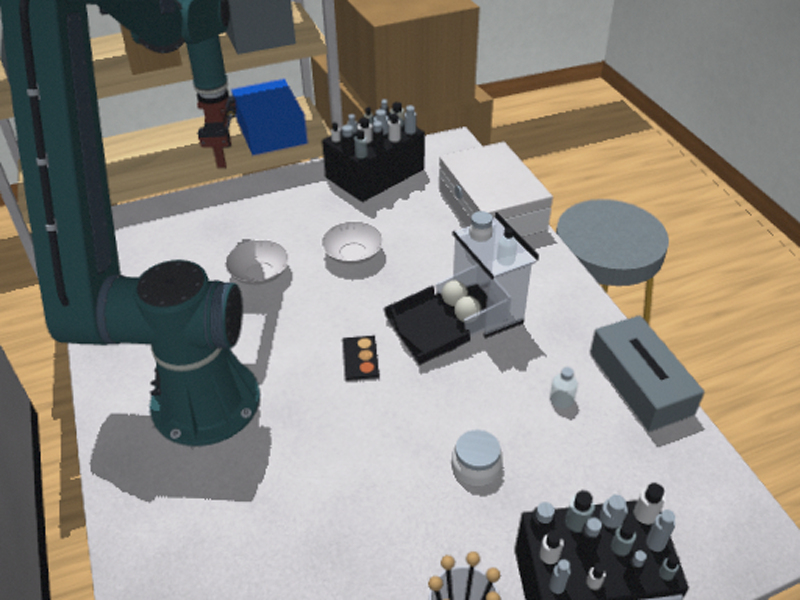

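The top picture shows the dispenser around (388,240), with its balls at (370,249) and (398,247). The far bowl is at (240,324), and the near decoy bowl is at (228,436). The tub is at right (558,310), the perfume or lotion bottle is at (517,205), and another bottle is at (288,190). I'll crop this area for accuracy.

Run:
```python
from h import *
p=cv2.imread("top0raw.png"); p=cv2.convertScaleAbs(p,alpha=1.6,beta=20)
c=p[95:215,205:285]; cv2.imwrite("pics/crop0.png",cv2.resize(c,None,fx=5,fy=5,interpolation=cv2.INTER_CUBIC))
s=512/800
uv=np.array([(370,249),(398,247)])*s
b=atz("top",uv,62); print("balls",b.round(1)); d=b[0]-b[1]; print(np.hypot(*d[:2]),"yaw",np.degrees(np.arctan2(d[1],d[0]))-90)
print("bowl rim",atz("top",np.array([(201,324),(273,322),(237,288),(238,361)])*s,45).round(1))
print("tray",atz("top",np.array([(355,324),(432,314),(347,265),(428,258)])*s,40).round(1))
```

```text
balls [[601.8  50.1  62. ]
 [605.6 -10.   62. ]]
60.27094259236448 yaw 3.6181139853817257
bowl rim [[446.1 414.   45. ]
 [448.5 260.   45. ]
 [522.9 337.9  45. ]
 [366.1 334.   45. ]]
tray [[442.4  84.6  40. ]
 [462.1 -82.3  40. ]
 [571.4 101.1  40. ]
 [585.1 -75.9  40. ]]
```

View pics/crop0.png

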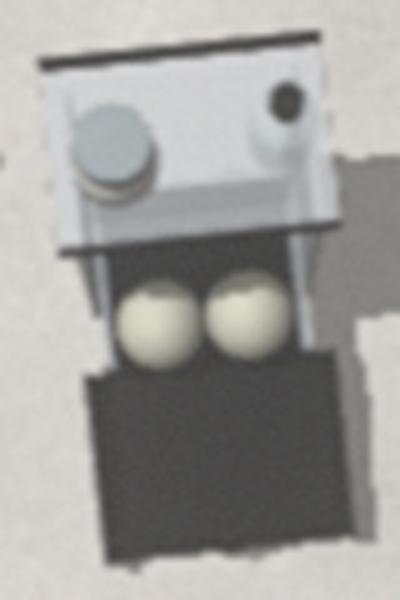

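Run:
```python
from h import *
f=lambda L:np.array(L,float)/5+[205,95]-0.4
b=atz("top",f([(160,323),(249,314)]),62); print("balls",b.round(1)); d=b[0]-b[1]; print(np.hypot(*d[:2]),"yaw",np.degrees(np.arctan2(d[1],d[0]))-90)
y0=None
for nm,L,z in [("shelf front",[(60,253),(340,224)],196),("tray L",[(88,378),(107,563)],45),("tray R",[(335,352),(352,540)],45),("back",[(40,60),(320,35)],210)]:
    q=atz("top",f(L),z); d=q[0]-q[1]; print(nm,q.round(1).tolist(),np.hypot(*d[:2]).round(1),np.degrees(np.arctan2(d[1],d[0])).round(1))
# depth of sphere tops / shelf
D=np.load("top0d.npy"); print(D[155:165,232:260:3].astype(int)); 
for yaw in (5.5,6.5):
    a=np.radians(yaw); R=np.array([[np.cos(a),-np.sin(a)],[np.sin(a),np.cos(a)]])
    o=b[:,:2].mean(0)-R@[18,0]; print(yaw,"origin",o)
    for q,z in [((38,85),198),((38,-85),198),((-6,80),54),((-6,-80),54),((-135,80),40),((-135,-80),40)]:
        u=proj("top",[*(o+R@q),z])[0]; print(q,((u+.4-[205,95])*5).round(0))
```

```text
balls [[602.4  50.8  62. ]
 [607.9  -9.   62. ]]
60.032648443363826 yaw 5.333199651993269
shelf front [[618.0, 106.0, 196.0], [634.2, -60.8, 196.0]] 167.6 95.6
tray L [[568.4, 100.4, 45.0], [442.7, 88.3, 45.0]] 126.3 5.5
tray R [[584.7, -67.6, 45.0], [456.2, -76.8, 45.0]] 128.8 4.1
back [[731.2, 116.3, 210.0], [745.5, -50.0, 210.0]] 166.9 94.9
[[1139 1136 1134 1141 1191 1148 1136 1138 1140 1139]
 [1136 1136 1135 1141 1154 1148 1139 1134 1136 1143]
 [1135 1131 1138 1140 1151 1143 1142 1136 1133 1140]
 [1135 1133 1135 1136 1150 1144 1139 1136 1136 1139]
 [1133 1136 1136 1141 1146 1148 1138 1134 1137 1140]
 [1135 1132 1135 1140 1148 1149 1138 1136 1136 1143]
 [1138 1134 1131 1141 1152 1149 1143 1138 1140 1143]
 [1135 1137 1134 1141 1149 1154 1139 1143 1143 1145]
 [1144 1134 1138 1144 1153 1161 1149 1146 1142 1150]
 [1141 1138 1138 1144 1157 1196 1152 1144 1146 1152]]
5.5 origin [587.23713465  19.17942072]
(38, 85) [ 57. 254.]
(38, -85) [342. 225.]
(-6, 80) [ 90. 368.]
(-6, -80) [326. 343.]
(-135, 80) [111. 560.]
(-135, -80) [346. 534.]
6.5 origin [587.26997282  18.86698642]
(38, 85) [ 57. 257.]
(38, -85) [341. 222.]
(-6, 80) [ 91. 370.]
(-6, -80) [326. 341.]
(-135, 80) [115. 561.]
(-135, -80) [350. 532.]
```

Fit: the dispenser origin is at about (586.5, 18.5) with yaw about 5.4°. The ball spacing is 60.0 mm and the shelf edge lines up to within 1 mm. The tool stays upright, because the moves only shift and yaw, so the gripper body limits the push to TCP x of about -4. I'll give the ball a brisk nudge with shut fingers so that it coasts over the crest. First I'll go above the tray.

>>> send_rows(
  series=[80,-125,0,7,160,-250,0,14,240,-375,0,21,285,-520,0,24.4,285,-525,0,24.4,285,-525,0,24.4,285,-525,0,24.4,285,-525,0,24.4,285,-525,0,24.4,285,-525,0,24.4,285,-525,0,24.4,285,-525,0,24.4,285,-525,0,24.4,285,-525,0,24.4,285,-525,0,24.4,285,-525,0,24.4,285,-525,0,24.4,285,-525,0,24.4],
  grip=0,
)

```text
t: 1.6
ee_pos: [478.9, 43.1, 222.2]
tool_rot: [180.0, -0.1, -174.6]
ft_force: [-0.6, 0.5, 0.5]
width: 0.002
finger_force: 0.0
```

>>> send_rows(
  series=[0,0,-40,0,0,0,-80,0,0,0,-120,0,0,0,-120,0,0,0,-120,0,25,2.4,-120,0,50,4.7,-120,0],
)

```text
t: 2.18
ee_pos: [530.3, 48.2, 105.2]
tool_rot: [-180.0, 0.1, -174.5]
ft_force: [1.3, -0.2, 0.9]
width: 0.005
finger_force: 0.0
```

>>> send_rows(
  series=[0,0,0,0],
)

```text
t: 2.27
ee_pos: [537.4, 48.0, 106.6]
tool_rot: [-179.9, 0.6, -174.5]
ft_force: [0.8, -0.1, 0.1]
width: 0.004
finger_force: 0.0
```

>>> send_rows(
  series=[0,0,0,0,0,0,0,0,0,0,0,0],
)

```text
t: 2.52
ee_pos: [529.2, 47.5, 103.9]
tool_rot: [-180.0, 0.0, -174.5]
ft_force: [-0.3, 0.3, 0.6]
width: 0.006
finger_force: 0.0
```

>>> send_rows(
  series=[0,0,-15,0,0,0,-30,0,0,0,-42,0,0,0,-50,0,5,0.5,-50,0,10,0.9,-50,0,15,1.4,-50,0,19,1.8,-50,0,23,2.2,-50,0,25,2.4,-50,0,27,2.6,-50,0,28,2.7,-50,0,28,2.7,-50,0,28,2.7,-50,0],
)

```text
t: 3.68
ee_pos: [557.7, 49.9, 52.6]
tool_rot: [-180.0, -0.0, -174.5]
ft_force: [-0.2, 0.2, -0.1]
width: 0.004
finger_force: 0.0
```

Run:
```python
from h import *
p,_=snapshot("side"); q=cv2.convertScaleAbs(p[150:250,230:360],alpha=1.5,beta=20); cv2.imwrite("pics/s1.png",cv2.resize(q,None,fx=6,fy=6,interpolation=cv2.INTER_CUBIC))
o=monitor.get_obs(); print(o['ee_pos'],o['ft_force'])
```

```text
[557.58930536  49.84398555  52.55882296] [-0.69386346  0.00137374 -1.05177516]
```

View pics/s1.png

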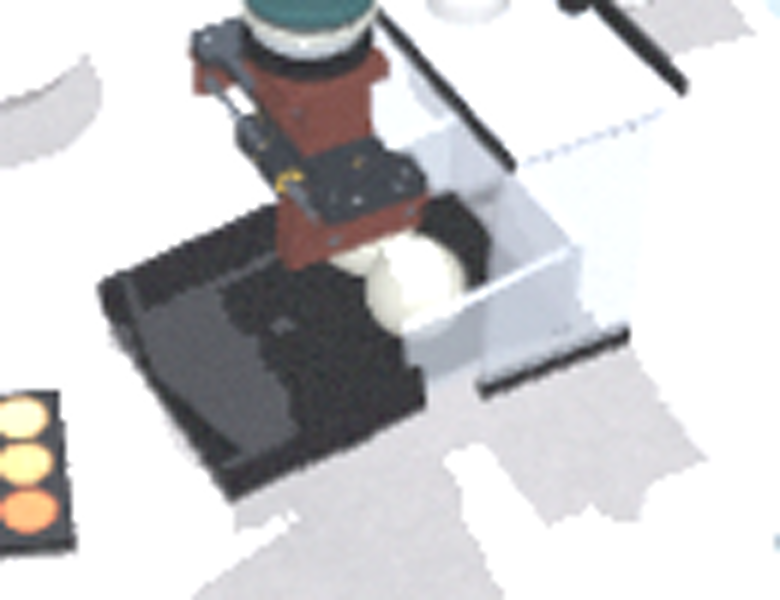

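The picture shows the gripper lowered in front of ball A, clear of the shelf. Ball B's face is at about (415,285). Next I'll feel for contact.

>>> send_rows(
  series=[1,0.1,0,0,2,0.2,0,0,2,0.2,0,0],
)

```text
t: 3.98
ee_pos: [559.4, 50.0, 52.6]
tool_rot: [-180.0, -0.1, -174.6]
ft_force: [-0.6, -0.6, 2.1]
width: 0.006
finger_force: 0.6
```

>>> send_rows(
  series=[1,0.1,0,0,2,0.2,0,0,2,0.2,0,0],
)

```text
t: 4.23
ee_pos: [560.0, 50.2, 52.4]
tool_rot: [180.0, -0.2, -174.5]
ft_force: [-5.3, -1.0, 4.7]
width: 0.005
finger_force: 2.6
```

>>> send_rows(
  series=[1,0.1,0,0,2,0.2,0,0,2,0.2,0,0],
)

```text
t: 4.48
ee_pos: [561.4, 50.4, 52.4]
tool_rot: [180.0, -0.3, -174.5]
ft_force: [-5.7, -0.1, 4.5]
width: 0.004
finger_force: 2.9
```

Contact came at TCP x of about -23.5, which is consistent with the fit. Next I'll back off, then run up and nudge briskly. The measured overshoot (8 mm) is included in the end point.

>>> send_rows(
  series=[-10,-0.9,0,0,-22,-2.1,0,0,-34,-3.2,0,0,-44,-4.1,0,0,-48.2,-4.5,0,0,-48.2,-4.5,0,0,-48.2,-4.5,0,0,-21.3,-2.0,0,0,5.6,0.5,0,0,5.6,0.5,0,0,5.6,0.5,0,0,5.6,0.5,0,0,5.6,0.5,0,0,5.6,0.5,0,0],
)

```text
t: 5.65
ee_pos: [568.0, 50.9, 52.4]
tool_rot: [180.0, -0.1, -174.6]
ft_force: [-0.1, 0.4, 0.2]
width: 0.009
finger_force: 0.0
```

Run:
```python
from h import *
p,_=snapshot("side"); r,_=snapshot("top")
f=lambda q:cv2.resize(cv2.convertScaleAbs(q,alpha=1.5,beta=20),None,fx=4,fy=4,interpolation=cv2.INTER_CUBIC)
cv2.imwrite("pics/s2.png",np.hstack([f(p[150:250,250:350]),f(r[110:210,205:300])]))
o=monitor.get_obs(); print(o['ee_pos'],o['ft_force'])
```

```text
[568.51194539  50.9283486   52.61165053] [-0.67528713  0.38990548 -0.46198005]
```

View pics/s2.png

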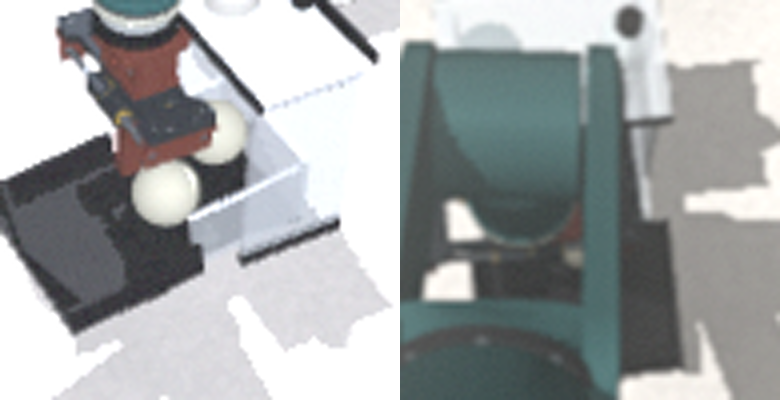

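Ball A is at (225,130) in the left panel, behind the crest, and ball B is coming out past the mouth at (167,192). I'll wait and check that both settle.

>>> send_rows(
  series=[0,0,0,0,0,0,0,0,0,0,0,0,0,0,0,0,0,0,0,0,0,0,0,0,0,0,0,0,0,0,0,0,0,0,0,0,0,0,0,0,0,0,0,0,0,0,0,0],
)

```text
t: 6.75
ee_pos: [569.5, 50.9, 52.6]
tool_rot: [-180.0, -0.0, -174.6]
ft_force: [-0.3, -0.2, 0.5]
width: 0.0
finger_force: 0.0
```

Run:
```python
from h import *
p,d=snapshot("side")
cv2.imwrite("pics/s3.png",cv2.resize(cv2.convertScaleAbs(p[150:250,230:360],alpha=1.5,beta=20),None,fx=6,fy=6,interpolation=cv2.INTER_CUBIC))
c,s=.9956,.0941
for n,q in [("hollow A",(71,30,63)),("tray B",(-104,0,47)),("start B",(18,-30,62))]:
    u=proj("side",[586.5+c*q[0]-s*q[1],18.5+s*q[0]+c*q[1],q[2]])[0]; print(n,((u-[230,150])*6).round(0))
```

```text
hollow A [439. 195.]
tray B [205. 340.]
start B [413. 286.]
```

View pics/s3.png

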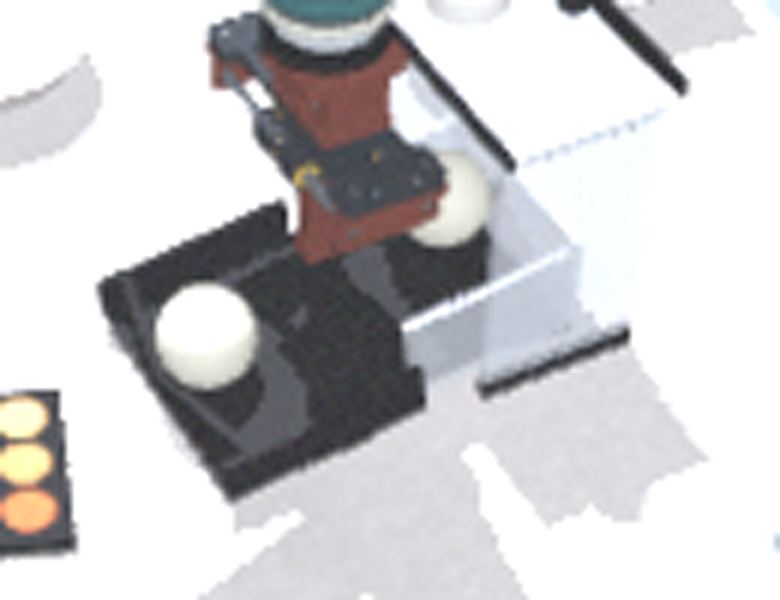

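Ball A rests in the hollow at (441,198), against a predicted (439,195). Ball B rests in the tray at (206,336), against a predicted (205,340). I'll retreat, rise, and take B's position from the picture.

>>> send_rows(
  series=[-10,-1,0,0,-25,-2.3,10,0,-40,-3.8,40,0,-55,-5.2,75,0,-70,-8,105,0,-80,-20,110,0,-87,-30,110,0,-87,-30,110,0,-87,-30,110,0,-87,-30,110,0],
)

```text
t: 7.63
ee_pos: [482.1, 21.0, 161.6]
tool_rot: [180.0, -0.1, -174.6]
ft_force: [-0.7, 0.8, -0.5]
width: 0.01
finger_force: 0.0
```

Run:
```python
from h import *
uv=np.array([[206,336]])/6+[230,150]-.4
print(atz("side",uv,47))
p,d=snapshot("side"); q=cv2.cvtColor(p,cv2.COLOR_BGR2GRAY)
c=q[185:225,240:290]; m=np.argwhere(c>110); print(len(m), m.mean(0)[::-1]+[240,185], c.max())
o=monitor.get_obs(); print(o['ee_pos'],o['tool_rot'])
```

```text
[[484.22077395  13.59510719  47.        ]]
818 [253.53300733 203.56968215] 232
[482.29190256  21.15259831 161.53158271] [ 1.79972610e+02 -9.62646011e-02 -1.74572886e+02]
```

>>> send_rows(
  series=[1,-3,0,0,2,-7.5,0,0,2,-7.5,0,0,2,-7.5,0,0,2,-7.5,0,0,2,-7.5,0,0,2,-7.5,-20,0,2,-7.5,-45,0,2,-7.5,-70,0,2,-7.5,-95,0,2,-7.5,-115,0,2,-7.5,-127,0,2,-7.5,-132,0,2,-7.5,-133,0,2,-7.5,-133,0,2,-7.5,-133,0],
  grip=1,
)

```text
t: 9.02
ee_pos: [485.3, 13.4, 30.4]
tool_rot: [-180.0, 0.1, -174.5]
ft_force: [-0.6, -0.6, -0.6]
width: 1.0
finger_force: 0.0
```

>>> send_rows(
  series=[0,0,0,0,0,0,0,0,0,0,0,0,0,0,0,0,0,0,0,0,0,0,0,0,0,0,0,0,0,0,0,0,0,0,0,0,0,0,0,0],
  grip=0,
  squeeze=15,
)

```text
t: 9.85
ee_pos: [484.7, 13.4, 29.8]
tool_rot: [-180.0, 0.0, -174.6]
ft_force: [-0.9, -0.4, 5.2]
width: 0.678
finger_force: 15.0
```

Gripped, with a width of 59.7 mm. I'll lift it, and get the bowl's profile from the first depth picture.

>>> send_rows(
  series=[0,0,10,0,0,0,30,0,0,0,60,0,0,0,90,0,0,0,120,0,0,0,130,0,0,0,130,0,0,0,130,0],
)

```text
t: 10.52
ee_pos: [484.2, 13.5, 159.4]
tool_rot: [-180.0, 0.0, -174.6]
ft_force: [-0.8, -0.4, -1.6]
width: 0.678
finger_force: 15.0
```

Run:
```python
from h import *
D=np.load("top0d.npy")
uv=np.array([(u,v) for v in range(180,235) for u in range(124,182)])
P=atdepth("top",uv,D)
rim=P[(P[:,2]>38)&(P[:,2]<60)]
x,y=rim[:,0],rim[:,1]
print("rim bbox",x.min(),x.max(),y.min(),y.max(),len(rim))
c=np.array([(np.percentile(x,1)+np.percentile(x,99))/2,(np.percentile(y,1)+np.percentile(y,99))/2]); print("c",c)
A=np.c_[2*x,2*y,np.ones(len(x))]; print("fit",np.linalg.lstsq(A,x*x+y*y,rcond=None)[0][:2])
r=np.hypot(*(P[:,:2]-c).T)
for k in range(0,90,6):
    m=(r>=k)&(r<k+6); print(k,m.sum(),np.percentile(P[m,2],[10,50,90]).round(1))
print(monitor.get_obs()['ee_pos'])
```

```text
rim bbox 369.54241877962505 524.4830519756867 262.2961971448524 420.056630217933 322
c [446.96486382 341.22589801]
fit [447.7044491  340.76723001]
0 11 [2.  4.2 7.3]
6 25 [1.5 3.9 6. ]
12 51 [0.8 4.4 7.2]
18 63 [2.6 4.9 8.3]
24 92 [1.8 5.2 8. ]
30 96 [3.2 6.  9.8]
36 126 [ 7.2  9.8 12.5]
42 149 [ 9.3 12.3 15.3]
48 162 [11.5 14.8 18.5]
54 185 [15.5 19.3 22.6]
60 224 [20.2 23.9 27.9]
66 248 [25.2 31.7 37.1]
72 352 [-0.9 40.6 45.9]
78 191 [-2.1  1.7 45.6]
84 170 [-3.5  0.2  3.1]
[484.17717814  13.49453424 159.35088603]
```

The bowl centre is about (447,338), and its inner floor is about z 5, rising to about 12 at radius 44, so the fingers fit at TCP z of about 21. I'll carry it over.

>>> send_rows(
  series=[-1,8,0,0,-3,25,0,0,-6,50,0,0,-9,80,0,0,-13,112,0,0,-17,144,0,0,-20,176,0,0,-24,208,0,0,-28,240,0,0,-31,270,0,0,-34,295,0,0,-36,312,0,0,-37,321,0,0,-37,324.5,0,0,-37,324.5,0,0,-37,324.5,-15,0,-37,324.5,-40,0,-37,324.5,-60,0,-37,324.5,-70,0,-37,324.5,-70,0],
)

```text
t: 12.18
ee_pos: [445.7, 335.7, 87.2]
tool_rot: [-179.8, -0.3, -174.6]
ft_force: [-0.5, 0.1, -1.6]
width: 0.674
finger_force: 15.0
```

Run:
```python
from h import *
p,d=snapshot("side")
u=proj("side",[[447,338,45],[447,338,107]])
print((u-[190,100])*6)
cv2.imwrite("pics/s4.png",cv2.resize(cv2.convertScaleAbs(p[100:200,190:280],alpha=1.3),None,fx=6,fy=6,interpolation=cv2.INTER_CUBIC))
print(monitor.get_obs()['ee_pos'])
# rim points predicted
a=np.radians(np.arange(0,360,45)); print(((proj("side",np.c_[447+80*np.cos(a),338+80*np.sin(a),0*a+45])-[190,100])*6).round(0).tolist())
```

```text
[[208.19588366 323.55920939]
 [202.79763581 249.227378  ]]
[446.70952579 336.47070589  88.58447741]
[[322.0, 295.0], [261.0, 254.0], [171.0, 254.0], [101.0, 294.0], [92.0, 353.0], [152.0, 397.0], [248.0, 398.0], [318.0, 354.0]]
```

View pics/s4.png

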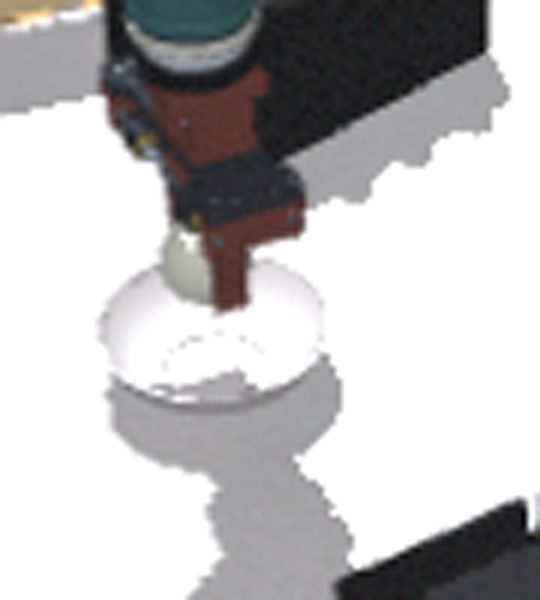

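The picture shows ball B between the fingers at (195,262), over the bowl. The rim spans x 103–324 and y about 253–398, which matches the prediction to within about 2 mm. I'll lower it.

>>> send_rows(
  series=[1,0,-12,0,1,0,-30,0,1,0,-45,0,1,0,-54,0,1,0,-59,0,1,0,-62,0,1,0,-65,0,1,0,-67,0,1,0,-67,0,1,0,-67,0],
)

```text
t: 13.07
ee_pos: [448.8, 338.1, 23.0]
tool_rot: [180.0, 0.0, -174.5]
ft_force: [-0.7, 0.4, -1.2]
width: 0.675
finger_force: 15.0
```

>>> send_rows(
  series=[0,0,0,0,0,0,-1,0,0,0,-2,0,0,0,-2,0,0,0,-2,0],
)

```text
t: 13.48
ee_pos: [448.4, 337.9, 20.6]
tool_rot: [-180.0, -0.0, -174.6]
ft_force: [0.1, -0.4, -2.2]
width: 0.674
finger_force: 15.0
```

>>> send_rows(
  series=[0,0,-1,0,0,0,-2,0,0,0,-2,0,0,0,-2,0],
)

```text
t: 13.82
ee_pos: [448.4, 337.9, 18.5]
tool_rot: [-180.0, -0.0, -174.6]
ft_force: [-0.2, 0.2, -0.8]
width: 0.674
finger_force: 15.0
```

>>> send_rows(
  series=[0,0,0,0,0,0,0,0,0,0,0,0,0,0,0,0,0,0,0,0,0,0,0,0],
  grip=0.74,
)

```text
t: 14.32
ee_pos: [448.5, 338.0, 18.7]
tool_rot: [-180.0, 0.0, -174.6]
ft_force: [-0.7, 0.5, -1.2]
width: 0.737
finger_force: 0.0
```

Released. I'll rise slowly, widen the grip above the rim, and move clear.

>>> send_rows(
  series=[0,0,3,0,0,0,8,0,0,0,16,0,0,0,28,0,0,0,45,0,0,0,65,0,0,0,90,0,0,0,120,0,0,0,150,0,0,0,180,0,0,0,195,0,0,0,200,0,-40,0,200,0,-80,20,200,0,-110,60,200,0,-130,100,200,0,-140,130,200,0,-140,150,200,0,-140,150,200,0,-140,150,200,0],
)

```text
t: 15.98
ee_pos: [307.6, 488.3, 217.8]
tool_rot: [-179.9, -0.0, -174.4]
ft_force: [-0.9, 0.7, -0.0]
width: 0.739
finger_force: 0.0
```

Run:
```python
from h import *
p,d=snapshot("side"); o=monitor.get_obs(); print(o['ee_pos'],o['width'])
cv2.imwrite("pics/s5.png",cv2.resize(cv2.convertScaleAbs(p[90:290,170:390],alpha=1.3),None,fx=3,fy=3,interpolation=cv2.INTER_CUBIC))
```

```text
[307.86262802 487.2084493  217.76160937] 0.7403958742105893
```

View pics/s5.png

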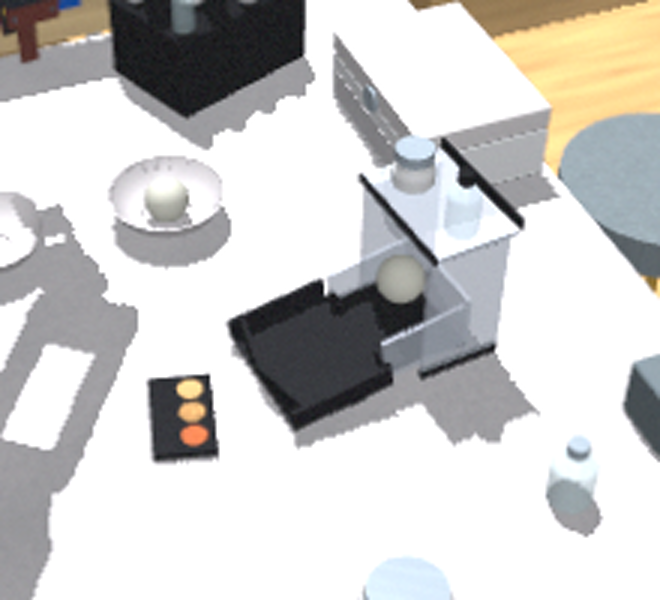

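Ball B sits in the middle of the far bowl at (166,200). Ball A is in the hollow at (402,278), as predicted, and the jar and bottle still stand on the shelf.

```bash
python3 -c "
from plant import job
print(job.hand_in())"
```

```text
the job is handed in; nothing more can be done
None
```

The job is handed in at about 16 s: one bath bomb waits in the hollow behind the crest, the other is set in the far white bowl, and the last picture showed nothing else moved in the area it covered.

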